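# Unload the laser-marking fixture

### The job

The housing in the marking fixture is finished. First make the laser safe by turning the selector lever on the control box from the red mark to the green mark, so that it clicks in there; then slide the fixture's jaw fully open by its orange tab, lift the housing out and set it down upright on the green pad in the blue crate, without dropping it. Leave the selector on green and the jaw open, do not press the emergency stop, and do not disturb the housing already in the crate, the fan, the bottle or the screwdriver.

Things in the scene. Friction and masses are not known exactly. Their poses are not given: they have to be found in the camera images.
- control_box: grey box, 200 (x) x 170 (y) x 60 mm high, fixed. Origin: centre of its underside. Selector axis vertical at x +22 mm, y 0. On its top four round marks lie 66 mm from that axis: red (painted on) at selector value 0; green, yellow and blue in any order at 0.75, 1.5, 2.25. A red emergency stop stands on the top at x +74, y -52 mm
- selector (a joint): angle of the black selector lever (rad), growing anticlockwise seen from above. At 0 (red mark, where it starts) the lever points along (-0.431, +0.902) in the box's x, y; at 1.125 along the box's -x. Detents hold it at 0, 0.75, 1.5 and 2.25 (about 0.15 N m to leave one); stops at -0.12 and 2.37
- selector_axis (a point): point on the selector's axis at the mid-height of its lever, 22 mm above the box's top. The hub is 40 mm across; the lever reaches from the axis to 52 mm radius, is 12 mm wide and stands from 9 to 35 mm above the box's top. Its frame turns with the lever, which points along -x
- selector_aim (a point): point on the lever's line, 66 mm from the axis, 3 mm above the box's top: it lies over the mark that the lever points at
- mark_green: green mark on the box's top, 20 mm across: the safe position. Origin: its centre
- mark_yellow: yellow mark, 20 mm across, another position. Origin: its centre
- mark_blue: blue mark, 20 mm across, another position. Origin: its centre
- estop (a joint): travel (m) of the emergency stop's red button, 0 when up, 0.006 when pressed
- estop_top (a point): centre of the top of the emergency stop's button, 34 mm across, on a yellow base
- vise: dark steel bed of the marking fixture, 30 mm high, from x = -130 to +50 mm, 100 mm wide in y; fixed. Origin: on its underside, below the place of the part. A low fixed jaw, 10 mm above the bed, starts at x = +26 mm and ends at +48 mm. The sliding jaw opens along the bed's -x axis
- jaw (a joint): opening (m) of the aluminium sliding jaw along the bed's -x axis: near 0 when closed, 0.040 fully open. It slides with about 4 N and stays where left. Jaw: 76 mm wide in y, 16.5 mm high above the bed; closed, its lip lies over the part's flange up to x = -18 mm of the bed's frame, so that the part is locked in
- jaw_tab (a point): middle of the top of the jaw's orange tab: an upright plate 10 mm thick along the sliding direction, 36 mm wide, from 16 to 57 mm above the bed, with its middle 68 mm to the -x side of the bed's origin when closed, so that 47 mm are free between it and the part's body. Its axes are those of the bed
- part: the finished part in the fixture, loose, about 0.25 kg: flanged housing: aluminium flange 50 (x) x 70 (y) x 8 mm, on it a brass-coloured body 32 (x) x 60 (y) mm up to 38 mm height, with a dark code plate on top. Origin: centre of its underside. It stands on the bed (30 mm high), its axes about along those of the bed
- crate: open blue crate, 260 (x) x 180 (y) x 55 mm high, walls and floor 5 mm, fixed. Origin: centre of its underside
- pad: green pad on the crate's floor, covering one half of it: 110 (x) x 140 (y) x 6 mm, fixed. Origin: centre of its underside, 5 mm above the bench
- done_part: another part, already delivered, in the other half of the crate, to be left alone: flanged housing: aluminium flange 50 (x) x 70 (y) x 8 mm, on it a brass-coloured body 32 (x) x 60 (y) mm up to 38 mm height, with a dark code plate on top. Origin: centre of its underside
- fan: black cooling fan standing on the bench, 34 (x) x 92 (y) x 92 mm high, loose. Origin: centre of its underside
- cleaner: white bottle with red cap, 48 mm across, 130 mm high, standing, loose. Origin: centre of its underside
- driver: screwdriver with red handle, 150 mm long, 26 mm thick, lying along its x axis beyond the fixture, loose. Origin: its middle, on the underside
Things that resemble listed ones, but are neither listed nor needed, are in the scene too. Leave any purple look-alike of the part alone.

How it is judged (in metres and radians):
On the way, in this order (a step that is already met when the one before it is completed fails the run):
1. the selector has clicked in at the green mark while the part is still locked in (horizontal distance between selector_aim and mark_green below 0.01 m and value of joint jaw below 0.01 m and contact force between the fingers and selector below 0.3 N), for 0.3 s.
2. the jaw is slid fully open (value of joint jaw above 0.034 m), for 0.2 s.
3. the part is lifted clear of the fixture (z of part in the frame of vise above 0.075 m), for 0.1 s.
At the end, for the whole second after the job is handed in: The selector points at the green mark (its aim point within 10 mm of the mark), the jaw is open (at least 30 mm of 40), and the part stands upright (within 0.1 rad) and still on the green pad in the crate, its centre within 40 mm of the pad's (horizontal distance between selector_aim and mark_green below 0.01 m and value of joint jaw above 0.03 m and value of joint estop below 0.003 m and horizontal distance between part and pad below 0.04 m and contact force between part and pad above 0.5 N and angle between part's own z axis and vertical below 0.1 rad and linear speed of part below 0.02 m/s); the robot touches nothing.
It fails at once if the emergency stop was pressed (value of joint estop above 0.004 m).
It fails at once if the part was dropped or knocked flying (moving faster than 0.4 m/s with no finger on it) (contact force between the fingers and part below 0.05 N and linear speed of part above 0.4 m/s).
It fails at once if the housing already in the crate was disturbed (moved 20 mm or more) (distance of done_part from where it was at the start of the episode above 0.02 m).
It fails at once if the fan, the bottle or the screwdriver was disturbed (moved 30 mm or more) (distance of any of fan, cleaner, driver from where it was at the start of the episode above 0.03 m).
It also fails if it takes over 72 s, if anything falls off the work surface, if the arm or the gripper's body presses on something with over 40 N, if the wrist force passes 120 N, or if a joint passes its speed limit or range.

### The arm

A 7-joint arm with a two-finger parallel gripper is mounted at the origin on the work surface. World frame = base frame: x ahead of the robot, y to its left, z up, the work surface at z = 0. Lengths are in mm, angles in rad, forces in N, time in s.
With the tool pointing down it reaches from about 400 to 875 mm from the base axis. Payload 4.4 kg.
Tool frame: the origin (TCP) lies at the very end of the fingers, on their centre line; the grasp point (between the pads) lies 19 mm behind it; z points along the fingers, y is the direction in which the jaws open and shut (so a half turn about z gives the same grasp; the last joint's range is limited). The gripper opens to 85 mm and grips with 20 to 120 N. Pads are 22 mm wide; open, the fingers measure 114 mm over their backs; the gripper's body (76 mm by 85 mm) begins 54 mm behind the grasp point. The pads swing forward as they close: fully open they stand 13 mm farther back than shut.
Start: joints at [-1.241, 0.628, 0.038, 1.517, -0.027, 0.996, -0.02], TCP at [250.583, 599.771, 231.313] pointing down, gripper open.
Joint ranges: [-3.06, 3.06], [-0.37, 2.12], [-1.25, 1.32], [0.18, 2.47], [-1.1, 4.24], [0.23, 1.98], [-2.94, 2.94]. Speed limits (rad/s): [2.57, 2.57, 3.14, 3.14, 3.14, 3.14, 3.14].

### API

Orientations are given as [roll, pitch, yaw] about the fixed x, y, z axes, in that order (R = Rz(yaw) Ry(pitch) Rx(roll)).
In Python, from cell import read_state, get_image, calibration, finish_job gives the robot as it stands. The module is installed in compiled form; this text tells all that it offers.
- The arm moves only by the tool apply_moves, never from a script. Its argument "increments" is a list of rows, each an object of numbers: "tx", "ty", "tz": the shift along the world's x, y, z in m; "rx", "ry", "rz": the turn, a rotation vector about the world's x, y, z in units of 5 degrees (1.0 is 5 degrees); "claw": the finger opening in m, from 0 to 0.0854. In form: [{"tx": .., "ty": .., "tz": .., "rx": .., "ry": .., "rz": .., "claw": ..}, ...]. A call has 1 to 12 rows; each row is the pose to reach, as a shift and turn from the pose commanded when the call began; what a row does not reach only later rows make up. A row lasts 1/10 s, in which the tool goes at most 50 mm and 8.59 degrees, less where a joint would pass 70% of its speed; a pose out of reach is approached as far as the arm can. A call with a gripper value outside its range is refused whole. The fingers move at their own pace and stop on an object; the grip force is fixed at half the most. Time passes only in rows, so rows that repeat a pose let the fingers close. It gives the time, the measured TCP pose, the force and the opening at its end, in the units of the state.
- read_state(): the state, without advancing time (a new reading comes with each control period).
- get_image(name): name is "scene" or "top" or "wrist"; returns the picture (400x640x3 uint8, red, green, blue); there is no depth.
- calibration(name): a dict with "camera_matrix" (3x3 intrinsics, pixels), "origin" and "attitude" of the camera in the world. Camera axes: x right, y up, looking along -z (the intrinsics and any distortion apply to the point x, -y, -z); pixel columns grow to the right and rows downward; lengths in mm; the calibration is good to about 2 mm. A picture is of the moment at which its call begins: read the wrist's pose just before it. calibration takes no time and is no camera call; for the wrist camera it gives the pose at the moment of the call.
- finish_job(): hands the job in, once; it reports no verdict.
The state is a dict: "clock": time; "qpos": joint angles; "qd": joint speeds; "tau": joint torques, N m; "eef_pos": TCP position; "tool_rot": TCP orientation; "force": force on the tool from outside, world axes, zero at the start; "torque": the same for the moment, N m; "width": finger opening in mm.
Only numpy, scipy, OpenCV 4.12 (cv2) and the standard library are available. Lean on these libraries where they do the work, as an engineer would, in place of code of your own. Each camera call takes 0.05 s, during which the arm holds its last target. There are 200 camera calls.

## Working session

There is one attempt and no reset: what is moved stays moved. The work goes in short steps, Python scripts to look and compute and a tool call to move; the robot and the scene stay as the last step left them, time stands still between calls to the robot, and variables do not carry over. Pictures are saved under pics/ and viewed, about 8 in all and at most 12, crops included, and the job is handed in when it is done.

Besides the shell and the picture viewer there is one more tool, called after ">>>" as name(argument=value, ...), one argument or row to a line, values as JSON. apply_moves: Moves the arm, as the interface text tells. Its arguments: {"type":"object","properties":{"increments":{"type":"array"}},"required":["increments"]}

```bash
mkdir -p pics; cat > h.py <<'E'
import numpy as np, cv2
from cell import read_state, get_image, calibration, finish_job
from scipy.spatial.transform import Rotation as R
def att(c):
    a=np.array(c["attitude"],float)
    if a.shape==(3,3): return a
    return R.from_euler('xyz',a).as_matrix() if a.size==3 else R.from_quat(a).as_matrix()
def ray(c,u,v):
    K=np.array(c["camera_matrix"],float); d=c.get("distortion")
    p=cv2.undistortPoints(np.array([[[u,v]]],float),K,None if d is None else np.array(d,float))[0,0]
    return att(c)@np.array([p[0],-p[1],-1.])
def onz(c,u,v,z):
    o=np.array(c["origin"],float); r=ray(c,u,v); return o+r*(z-o[2])/r[2]
def proj(c,P):
    K=np.array(c["camera_matrix"],float); q=att(c).T@(np.array(P,float)-np.array(c["origin"],float))
    q=np.array([q[0],-q[1],-q[2]]); d=c.get("distortion")
    return cv2.projectPoints(q[None],np.zeros(3),np.zeros(3),K,None if d is None else np.array(d,float))[0].ravel()
def snap(name,f):
    c=calibration(name); im=get_image(name)[:,:,::-1].copy(); cv2.imwrite('pics/'+f,im); return im,c
E
python3 - <<'E'
from h import *
for n in ("top","scene","wrist"):
    im,c=snap(n,n+"0.png"); print(n,c)
print(read_state())
E
```

```text
top {'camera_matrix': array([[499.15533029,   0.        , 318.0973087 ],
       [  0.        , 499.15533029, 200.37059955],
       [  0.        ,   0.        ,   1.        ]]), 'origin': array([ 451.99847161,    2.55092163, 1179.28254959]), 'attitude': array([ 0.07314624, -0.02340708, -1.57548374])}
scene {'camera_matrix': array([[417.72549222,   0.        , 318.62363604],
       [  0.        , 417.72549222, 195.11448511],
       [  0.        ,   0.        ,   1.        ]]), 'origin': array([850.51764641, 539.29360089, 863.56933393]), 'attitude': array([ 0.67016328, -0.01654784,  2.68819769])}
wrist {'camera_matrix': array([[292.93783313,   0.        , 320.10936454],
       [  0.        , 292.93783313, 196.26188656],
       [  0.        ,   0.        ,   1.        ]]), 'origin': array([174.74829867, 629.52103076, 372.79365137]), 'attitude': array([-0.32268715,  0.00127945,  1.17535502])}
{'clock': 0.15, 'qpos': array([-1.2408062 ,  0.62915106,  0.03844383,  1.51810928, -0.02699705,
        0.99629212, -0.02001807]), 'qd': array([-0.00105056, -0.00387447,  0.0013943 , -0.00263246, -0.00029954,
        0.0008384 ,  0.00067433]), 'tau': array([ 7.00047713e-04, -5.63801408e+01,  1.22730017e+00, -1.93653417e+01,
        1.10385168e-02,  7.30979751e-03,  7.78895753e-06]), 'eef_pos': array([250.39006277, 599.34060451, 230.59825784]), 'tool_rot': array([-3.14015049e+00,  6.82675998e-06,  2.74579040e+00]), 'force': array([-0.44798281,  0.90472956,  0.86930597]), 'torque': array([ 0.0137276 ,  0.02418993, -0.03050548]), 'width': 85.13097791181517}
```

View pics/top0.png

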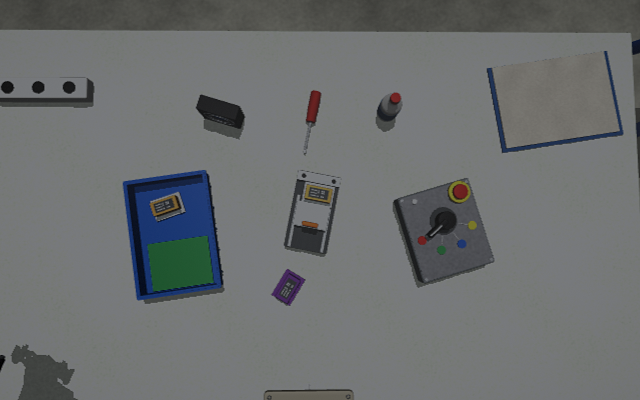

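View pics/scene0.png

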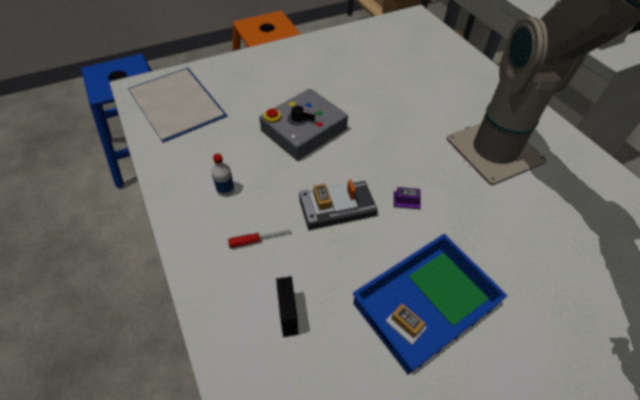

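Top view: control box at about (443,230), with marks red (422,240), green (441,250), blue (461,243) and yellow (472,225). The fixture is at (312,212) with the part at (319,193) and the tab at (310,224). The done part is at (167,206), the pad at (180,263), and the purple decoy at (288,287). The brass one in the fixture bed is the part. The one in the crate is already delivered, and the purple one is only a look-alike.

```bash
python3 - <<'E'
from h import *
im=cv2.imread('pics/top0.png'); c=calibration("top"); hsv=cv2.cvtColor(im,cv2.COLOR_BGR2HSV)
def blobs(nm,lo,hi,z,roi,mn=8):
    x0,y0,x1,y1=roi; m=cv2.inRange(hsv,np.array(lo),np.array(hi)); k=np.zeros_like(m); k[y0:y1,x0:x1]=m[y0:y1,x0:x1]
    n,l,s,cen=cv2.connectedComponentsWithStats(k)
    for i in range(1,n):
        if s[i,4]>=mn:
            pts=np.argwhere(l==i)[:,::-1].astype(np.float32)
            r=cv2.minAreaRect(pts); b=cv2.boxPoints(r)
            W=np.array([onz(c,*q,z)[:2] for q in b]); e=np.linalg.norm(np.diff(W,axis=0),axis=1)
            d=W[1]-W[0] if e[0]>e[1] else W[2]-W[1]
            print(nm,'px',cen[i].round(1),'n',s[i,4],'w',onz(c,*cen[i],z)[:2].round(1),'rectc',W.mean(0).round(1),'size',e[:2].round(),'long ang',round(np.degrees(np.arctan2(d[1],d[0]))%180,1))
box=(390,175,500,285); fx=(280,165,345,260)
blobs('red',(0,120,60),(8,255,255),60,box); blobs('red2',(172,120,60),(180,255,255),60,box)
blobs('green',(40,100,40),(80,255,255),60,box)
blobs('blue',(100,120,50),(130,255,255),60,box)
blobs('yellow',(22,120,60),(35,255,255),60,box)
blobs('hub/lever',(0,0,0),(180,255,40),82,(405,195,470,245),30)
blobs('boxgrey',(0,0,60),(180,60,140),60,box,500)
blobs('tab',(3,150,100),(16,255,255),87,(280,212,345,260))
blobs('brass',(10,80,60),(28,255,255),68,(280,165,345,212))
blobs('done',(10,80,60),(28,255,255),38+5,(140,180,195,225))
blobs('pad',(40,100,40),(80,255,255),11,(120,165,230,300),200)
blobs('crate',(100,120,50),(130,255,255),55,(110,160,235,305),200)
b=cv2.resize(im[165:290,280:500],None,fx=3.6,fy=3.6,interpolation=cv2.INTER_CUBIC); cv2.imwrite('pics/crop1.png',b)
E
```

```text
red px [460.2 191.2] n 144 w [ 553.8 -346.4] rectc [ 553.8 -347.2] size [31. 30.] long ang 126.2
red px [421.6 240. ] n 55 w [ 444.  -256.2] rectc [ 444. -256.] size [16. 18.] long ang 178.8
green px [441.  249.5] n 56 w [ 422.5 -299.6] rectc [ 422.5 -299.6] size [18. 16.] long ang 89.7
blue px [461.4 243.4] n 62 w [ 435.8 -346.1] rectc [ 436.8 -345.2] size [18. 18.] long ang 89.7
yellow px [457.4 191.7] n 191 w [ 552.7 -340. ] rectc [ 553.2 -342.5] size [48. 48.] long ang 89.9
yellow px [471.6 224.9] n 57 w [ 477.4 -370.3] rectc [ 477.2 -370.1] size [16. 18.] long ang 178.4
hub/lever px [443.1 222.6] n 410 w [ 482.2 -299.7] rectc [ 475.5 -297.7] size [72. 46.] long ang 151.1
hub/lever px [406.9 237.1] n 55 w [ 450.6 -218.6] rectc [ 454.3 -217. ] size [ 8. 41.] long ang 16.5
boxgrey px [445.5 230.6] n 10247 w [ 464.8 -310.8] rectc [ 468.3 -308.9] size [249. 246.] long ang 89.9
tab px [309.5 223.8] n 55 w [480.6  -4.3] rectc [480.5  -4.2] size [ 8. 33.] long ang 79.5
brass px [318.1 193.3] n 176 w [549.1 -24. ] rectc [549.3 -24.1] size [31. 58.] long ang 78.5
done px [164.4 205.1] n 190 w [525.4 323.8] rectc [525.3 324.9] size [59. 31.] long ang 108.6
pad px [180.1 263.1] n 2848 w [393.2 294.5] rectc [393.2 294.4] size [140. 109.] long ang 97.9
crate px [172.  224.2] n 5604 w [481.8 302.9] rectc [459.6 304.1] size [191. 270.] long ang 8.2
```

View pics/crop1.png

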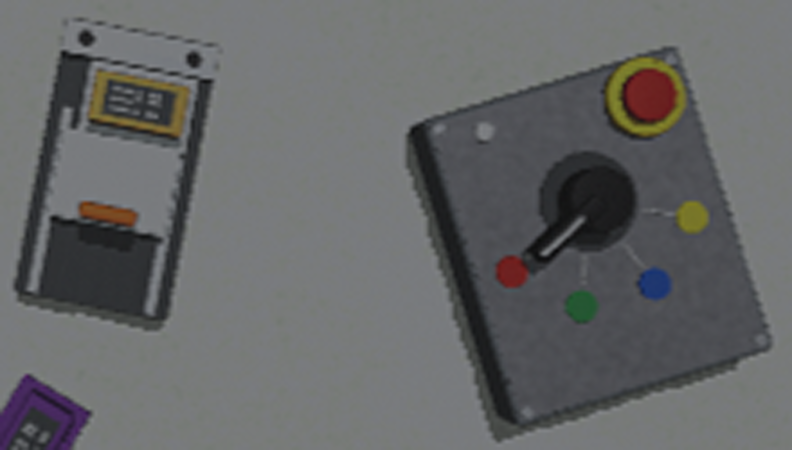

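The crop confirms the lever at red. Anticlockwise from there the marks run green (0.75), blue, yellow. Fitting the marks puts the selector axis at about (488,-305) with the box yawed 16°. Moving toward the box, checking the joint trend on the way.

>>> apply_moves(
  increments=[
    {"tx": 0.27,"ty": -0.5,"tz": 0.02,"claw": 0.045},
    {"tx": 0.27,"ty": -0.5,"tz": 0.02,"claw": 0.045},
    {"tx": 0.27,"ty": -0.5,"tz": 0.02,"claw": 0.045},
    {"tx": 0.27,"ty": -0.5,"tz": 0.02,"claw": 0.045},
    {"tx": 0.27,"ty": -0.5,"tz": 0.02,"claw": 0.045},
    {"tx": 0.27,"ty": -0.5,"tz": 0.02,"claw": 0.045},
    {"tx": 0.27,"ty": -0.5,"tz": 0.02,"claw": 0.045},
    {"tx": 0.27,"ty": -0.5,"tz": 0.02,"claw": 0.045},
    {"tx": 0.27,"ty": -0.5,"tz": 0.02,"claw": 0.045},
    {"tx": 0.27,"ty": -0.5,"tz": 0.02,"claw": 0.045},
    {"tx": 0.27,"ty": -0.5,"tz": 0.02,"claw": 0.045},
    {"tx": 0.27,"ty": -0.5,"tz": 0.02,"claw": 0.045},
  ],
)

```text
$.increments[0]: bad value
```

```bash
python3 -c "
from cell import *
s=read_state(); print(s['qpos'].round(3),s['eef_pos'],s['tool_rot'],s['width'])"
```

```text
[-1.241  0.629  0.038  1.518 -0.027  0.996 -0.02 ] [250.39006277 599.34060451 230.59825784] [-3.14015049e+00  6.82675998e-06  2.74579040e+00] 85.13097791181517
```

>>> apply_moves(
  increments=[
    {"tx": 0.27,"ty": -0.5,"tz": 0.02,"rx": 0,"ry": 0,"rz": 0,"claw": 0.045},
    {"tx": 0.27,"ty": -0.5,"tz": 0.02,"rx": 0,"ry": 0,"rz": 0,"claw": 0.045},
    {"tx": 0.27,"ty": -0.5,"tz": 0.02,"rx": 0,"ry": 0,"rz": 0,"claw": 0.045},
    {"tx": 0.27,"ty": -0.5,"tz": 0.02,"rx": 0,"ry": 0,"rz": 0,"claw": 0.045},
    {"tx": 0.27,"ty": -0.5,"tz": 0.02,"rx": 0,"ry": 0,"rz": 0,"claw": 0.045},
    {"tx": 0.27,"ty": -0.5,"tz": 0.02,"rx": 0,"ry": 0,"rz": 0,"claw": 0.045},
    {"tx": 0.27,"ty": -0.5,"tz": 0.02,"rx": 0,"ry": 0,"rz": 0,"claw": 0.045},
    {"tx": 0.27,"ty": -0.5,"tz": 0.02,"rx": 0,"ry": 0,"rz": 0,"claw": 0.045},
    {"tx": 0.27,"ty": -0.5,"tz": 0.02,"rx": 0,"ry": 0,"rz": 0,"claw": 0.045},
    {"tx": 0.27,"ty": -0.5,"tz": 0.02,"rx": 0,"ry": 0,"rz": 0,"claw": 0.045},
    {"tx": 0.27,"ty": -0.5,"tz": 0.02,"rx": 0,"ry": 0,"rz": 0,"claw": 0.045},
    {"tx": 0.27,"ty": -0.5,"tz": 0.02,"rx": 0,"ry": 0,"rz": 0,"claw": 0.045},
  ],
)

```text
clock: 1.35
eef_pos: [522.7, 93.5, 251.5]
tool_rot: [-3.14, 0.003, 2.738]
force: [0.4, 0.2, -0.8]
width: 45.3
```

```bash
python3 -c "
from cell import *
s=read_state(); print(s['qpos'].round(3),s['eef_pos'],s['tool_rot'],s['width'])"
```

```text
[-0.295  0.434  0.091  1.827 -0.045  0.882  0.983] [522.71749906  93.53290437 251.51472541] [-3.13952360e+00  2.64930464e-03  2.73830275e+00] 45.345756287076114
```

>>> apply_moves(
  increments=[
    {"tx": -0.059,"ty": -0.375,"tz": -0.08,"rx": 0,"ry": 0,"rz": -5.1,"claw": 0.045},
    {"tx": -0.059,"ty": -0.375,"tz": -0.08,"rx": 0,"ry": 0,"rz": -5.1,"claw": 0.045},
    {"tx": -0.059,"ty": -0.375,"tz": -0.08,"rx": 0,"ry": 0,"rz": -5.1,"claw": 0.045},
    {"tx": -0.059,"ty": -0.375,"tz": -0.08,"rx": 0,"ry": 0,"rz": -5.1,"claw": 0.045},
    {"tx": -0.059,"ty": -0.375,"tz": -0.08,"rx": 0,"ry": 0,"rz": -5.1,"claw": 0.045},
    {"tx": -0.059,"ty": -0.375,"tz": -0.08,"rx": 0,"ry": 0,"rz": -5.1,"claw": 0.045},
    {"tx": -0.059,"ty": -0.375,"tz": -0.08,"rx": 0,"ry": 0,"rz": -5.1,"claw": 0.045},
    {"tx": -0.059,"ty": -0.375,"tz": -0.08,"rx": 0,"ry": 0,"rz": -5.1,"claw": 0.045},
    {"tx": -0.059,"ty": -0.375,"tz": -0.08,"rx": 0,"ry": 0,"rz": -5.1,"claw": 0.045},
    {"tx": -0.059,"ty": -0.375,"tz": -0.08,"rx": 0,"ry": 0,"rz": -5.1,"claw": 0.045},
    {"tx": -0.059,"ty": -0.375,"tz": -0.08,"rx": 0,"ry": 0,"rz": -5.1,"claw": 0.045},
    {"tx": -0.059,"ty": -0.375,"tz": -0.08,"rx": 0,"ry": 0,"rz": -5.1,"claw": 0.045},
  ],
)

```text
clock: 2.55
eef_pos: [462.3, -273.5, 171.5]
tool_rot: [3.141, -0.0, 2.304]
force: [0.7, 0.7, -0.3]
width: 45.0
```

```bash
python3 - <<'E'
from h import *
s=read_state(); print(s['qpos'].round(3),s['eef_pos'],s['tool_rot'])
im,c=snap("wrist","w1.png")
for n,P in (('axis top',(488,-305.2,95)),('tip',(453.3,-266.5,95)),('red',(444,-256,60)),('tcp',s['eef_pos'])): print(n,proj(c,P).round())
E
```

```text
[ 0.356  0.554  0.188  1.9   -0.154  0.702  1.368] [ 462.30623163 -273.46489979  171.48556931] [ 3.14078590e+00 -3.56510806e-04  2.30357279e+00]
axis top [319. 251.]
tip [319. 192.]
red [319. 165.]
tcp [322. 254.]
```

View pics/w1.png

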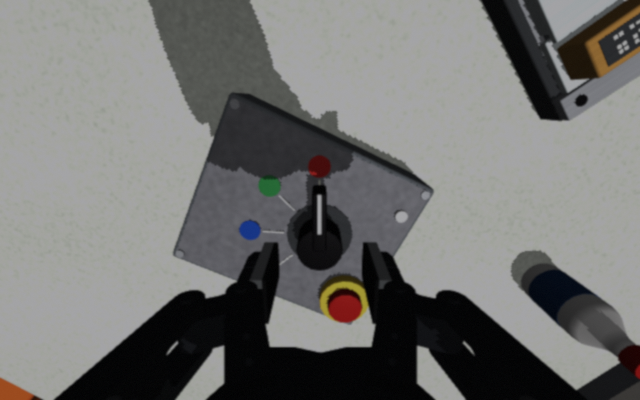

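The wrist view shows the lever along column 319, with tip at row ~190 and red mark at (319,166), matching my projections to within a few pixels. Fingers straddle it. Descend.

>>> apply_moves(
  increments=[
    {"tx": 0,"ty": -0.001,"tz": -0.04,"rx": 0,"ry": 0,"rz": 0,"claw": 0.045},
    {"tx": 0,"ty": -0.001,"tz": -0.07,"rx": 0,"ry": 0,"rz": 0,"claw": 0.045},
    {"tx": 0,"ty": -0.001,"tz": -0.09,"rx": 0,"ry": 0,"rz": 0,"claw": 0.045},
    {"tx": 0,"ty": -0.001,"tz": -0.1,"rx": 0,"ry": 0,"rz": 0,"claw": 0.045},
    {"tx": 0,"ty": -0.001,"tz": -0.1,"rx": 0,"ry": 0,"rz": 0,"claw": 0.045},
    {"tx": 0,"ty": -0.001,"tz": -0.1,"rx": 0,"ry": 0,"rz": 0,"claw": 0.045},
  ],
)

```text
clock: 3.2
eef_pos: [462.3, -276.2, 72.1]
tool_rot: [3.141, 0.001, 2.301]
force: [-0.1, 0.2, -0.5]
width: 44.8
```

>>> apply_moves(
  increments=[
    {"tx": 0,"ty": 0,"tz": 0,"rx": 0,"ry": 0,"rz": 0,"claw": 0.008},
    {"tx": 0,"ty": 0,"tz": 0,"rx": 0,"ry": 0,"rz": 0,"claw": 0.008},
    {"tx": 0,"ty": 0,"tz": 0,"rx": 0,"ry": 0,"rz": 0,"claw": 0.008},
    {"tx": 0,"ty": 0,"tz": 0,"rx": 0,"ry": 0,"rz": 0,"claw": 0.008},
    {"tx": 0,"ty": 0,"tz": 0,"rx": 0,"ry": 0,"rz": 0,"claw": 0.008},
  ],
)

```text
clock: 3.7
eef_pos: [462.9, -275.8, 72.4]
tool_rot: [3.14, 0.002, 2.302]
force: [0.3, 3.5, 5.7]
width: 10.8
```

>>> apply_moves(
  increments=[
    {"tx": -0.0025,"ty": -0.0023,"tz": 0,"rx": 0,"ry": 0,"rz": 1,"claw": 0.008},
    {"tx": -0.0047,"ty": -0.0048,"tz": 0,"rx": 0,"ry": 0,"rz": 2,"claw": 0.008},
    {"tx": -0.0067,"ty": -0.0076,"tz": 0,"rx": 0,"ry": 0,"rz": 3,"claw": 0.008},
    {"tx": -0.0085,"ty": -0.0104,"tz": 0,"rx": 0,"ry": 0,"rz": 4,"claw": 0.008},
    {"tx": -0.01,"ty": -0.0135,"tz": 0,"rx": 0,"ry": 0,"rz": 5,"claw": 0.008},
    {"tx": -0.0113,"ty": -0.0166,"tz": 0,"rx": 0,"ry": 0,"rz": 6,"claw": 0.008},
    {"tx": -0.0125,"ty": -0.0205,"tz": 0,"rx": 0,"ry": 0,"rz": 7.2,"claw": 0.008},
    {"tx": -0.0133,"ty": -0.0252,"tz": 0,"rx": 0,"ry": 0,"rz": 8.6,"claw": 0.008},
    {"tx": -0.0133,"ty": -0.0252,"tz": 0,"rx": 0,"ry": 0,"rz": 8.6,"claw": 0.008},
    {"tx": -0.0133,"ty": -0.0252,"tz": 0,"rx": 0,"ry": 0,"rz": 8.6,"claw": 0.008},
  ],
)

```text
clock: 4.7
eef_pos: [450.2, -301.4, 72.4]
tool_rot: [-3.141, 0.004, 3.05]
force: [1.9, 2.1, 5.3]
width: 10.7
```

>>> apply_moves(
  increments=[
    {"tx": 0,"ty": 0,"tz": 0,"rx": 0,"ry": 0,"rz": 0,"claw": 0.045},
    {"tx": 0,"ty": 0,"tz": 0,"rx": 0,"ry": 0,"rz": 0,"claw": 0.045},
    {"tx": 0,"ty": 0,"tz": 0,"rx": 0,"ry": 0,"rz": 0,"claw": 0.045},
    {"tx": 0,"ty": 0,"tz": 0,"rx": 0,"ry": 0,"rz": 0,"claw": 0.045},
    {"tx": 0,"ty": 0,"tz": 0.05,"rx": 0,"ry": 0,"rz": 0,"claw": 0.045},
    {"tx": 0,"ty": 0,"tz": 0.1,"rx": 0,"ry": 0,"rz": 0,"claw": 0.045},
    {"tx": 0,"ty": 0,"tz": 0.1,"rx": 0,"ry": 0,"rz": 0,"claw": 0.045},
    {"tx": 0,"ty": 0,"tz": 0.1,"rx": 0,"ry": 0,"rz": 0,"claw": 0.045},
  ],
)

```text
clock: 5.5
eef_pos: [448.7, -301.9, 172.5]
tool_rot: [-3.14, 0.002, 3.051]
force: [-1.1, 0.3, -0.6]
width: 45.3
```

```bash
python3 - <<'E'
from h import *
s=read_state(); print(s['eef_pos'],s['tool_rot'])
im,c=snap("wrist","w2.png"); print(proj(c,(488,-305.2,95)).round(),proj(c,(422.5,-299.6,60)).round())
cv2.imwrite('pics/w2c.png',cv2.resize(im[120:320,200:440],None,fx=2,fy=2))
E
```

```text
[ 448.667179   -301.925593    172.52936616] [-3.14029930e+00  2.12771020e-03  3.05058017e+00]
[322. 250.] [322. 164.]
```

View pics/w2c.png

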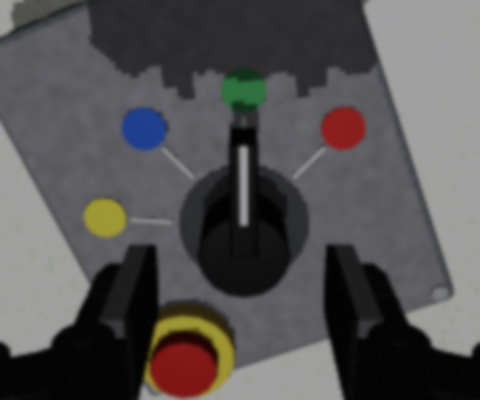

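In the crop the lever points at the green mark (244,90), which lies on the lever's line: selected and released. Now over the fixture, with the jaws aligned to the bed's sliding direction.

>>> apply_moves(
  increments=[
    {"tx": 0.0,"ty": 0.03,"tz": 0.05,"rx": 0,"ry": 0,"rz": -1.6,"claw": 0.045},
    {"tx": 0.037,"ty": 0.293,"tz": 0.05,"rx": 0,"ry": 0,"rz": -19.2,"claw": 0.045},
    {"tx": 0.037,"ty": 0.293,"tz": 0.05,"rx": 0,"ry": 0,"rz": -19.2,"claw": 0.045},
    {"tx": 0.037,"ty": 0.293,"tz": 0.05,"rx": 0,"ry": 0,"rz": -19.2,"claw": 0.045},
    {"tx": 0.037,"ty": 0.293,"tz": 0.05,"rx": 0,"ry": 0,"rz": -19.2,"claw": 0.045},
    {"tx": 0.037,"ty": 0.293,"tz": 0.05,"rx": 0,"ry": 0,"rz": -19.2,"claw": 0.045},
    {"tx": 0.037,"ty": 0.293,"tz": 0.05,"rx": 0,"ry": 0,"rz": -19.2,"claw": 0.045},
    {"tx": 0.037,"ty": 0.293,"tz": 0.05,"rx": 0,"ry": 0,"rz": -19.2,"claw": 0.045},
    {"tx": 0.037,"ty": 0.293,"tz": 0.05,"rx": 0,"ry": 0,"rz": -19.2,"claw": 0.045},
    {"tx": 0.037,"ty": 0.293,"tz": 0.05,"rx": 0,"ry": 0,"rz": -19.2,"claw": 0.045},
    {"tx": 0.037,"ty": 0.293,"tz": 0.05,"rx": 0,"ry": 0,"rz": -19.2,"claw": 0.045},
    {"tx": 0.037,"ty": 0.293,"tz": 0.05,"rx": 0,"ry": 0,"rz": -19.2,"claw": 0.045},
  ],
)

```text
clock: 6.75
eef_pos: [484.0, -8.4, 219.7]
tool_rot: [-3.138, 0.002, 1.371]
force: [0.6, -0.8, 0.9]
width: 45.4
```

>>> apply_moves(
  increments=[
    {"tx": 0,"ty": 0,"tz": 0,"rx": 0,"ry": 0,"rz": 0,"claw": 0.045},
    {"tx": 0,"ty": 0,"tz": 0,"rx": 0,"ry": 0,"rz": 0,"claw": 0.045},
  ],
)

```text
clock: 6.95
eef_pos: [484.5, -8.4, 220.3]
tool_rot: [-3.139, 0.001, 1.377]
force: [0.4, -0.3, 0.4]
width: 44.8
```

```bash
cat > m.py <<'E'
from h import *
def fix(f):
    s=read_state(); print(s['qpos'].round(2),s['eef_pos'].round(1),s['tool_rot'].round(3))
    im,c=snap("wrist",f); hsv=cv2.cvtColor(im,cv2.COLOR_BGR2HSV)
    for nm,lo,hi,z,mn in (('tab',(3,170,80),(14,255,255),87,80),('brass',(12,80,60),(30,255,255),68,200)):
        m=cv2.inRange(hsv,np.array(lo),np.array(hi)); n,l,st,cen=cv2.connectedComponentsWithStats(m)
        for i in range(1,n):
            if st[i,4]<mn: continue
            b=cv2.boxPoints(cv2.minAreaRect(np.argwhere(l==i)[:,::-1].astype(np.float32)))
            W=np.array([onz(c,*q,z)[:2] for q in b]); e=np.linalg.norm(np.diff(W,axis=0),axis=1)
            d=W[1]-W[0] if e[0]>e[1] else W[2]-W[1]
            print(nm,'px',cen[i].round(),'n',st[i,4],'rectc',W.mean(0).round(1),'size',e[:2].round(),'ang',round(np.degrees(np.arctan2(d[1],d[0]))%180,1))
    return im,c
E
python3 -c "
from m import *
fix('w3.png')"
```

```text
[-0.3   0.43  0.37  1.98 -0.22  0.77 -0.  ] [484.5  -8.4 220.3] [-3.139e+00  1.000e-03  1.377e+00]
tab px [316. 171.] n 133 rectc [482.5   4.3] size [ 8. 17.] ang 78.9
brass px [385. 180.] n 925 rectc [550.6 -23.4] size [61. 32.] ang 78.9
```

View pics/w3.png

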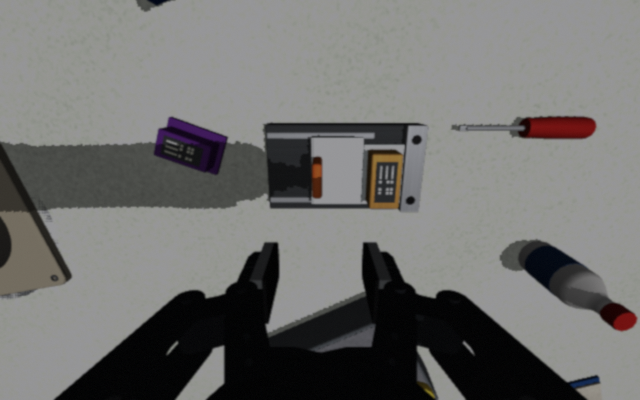

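The wrist view shows the fixture at (345,165), the tab at (317,177) half in the arm's shadow, and the part at (385,180). The tab comes to (481,-4) and the part to (550.6,-23.4), at angle 78.9°. The two views agree within 2 mm. Gripping the tab.

>>> apply_moves(
  increments=[
    {"tx": -0.004,"ty": 0.004,"tz": -0.05,"rx": 0,"ry": 0,"rz": 0,"claw": 0.042},
    {"tx": -0.004,"ty": 0.004,"tz": -0.1,"rx": 0,"ry": 0,"rz": 0,"claw": 0.042},
    {"tx": -0.004,"ty": 0.004,"tz": -0.135,"rx": 0,"ry": 0,"rz": 0,"claw": 0.042},
    {"tx": -0.004,"ty": 0.004,"tz": -0.155,"rx": 0,"ry": 0,"rz": 0,"claw": 0.042},
    {"tx": -0.004,"ty": 0.004,"tz": -0.163,"rx": 0,"ry": 0,"rz": 0,"claw": 0.042},
    {"tx": -0.004,"ty": 0.004,"tz": -0.163,"rx": 0,"ry": 0,"rz": 0,"claw": 0.042},
    {"tx": -0.004,"ty": 0.004,"tz": -0.163,"rx": 0,"ry": 0,"rz": 0,"claw": 0.042},
  ],
)

```text
clock: 7.7
eef_pos: [481.9, -4.6, 59.1]
tool_rot: [3.14, -0.0, 1.376]
force: [0.4, -0.1, -0.4]
width: 42.0
```

>>> apply_moves(
  increments=[
    {"tx": 0,"ty": 0,"tz": 0,"rx": 0,"ry": 0,"rz": 0,"claw": 0.006},
    {"tx": 0,"ty": 0,"tz": 0,"rx": 0,"ry": 0,"rz": 0,"claw": 0.006},
    {"tx": 0,"ty": 0,"tz": 0,"rx": 0,"ry": 0,"rz": 0,"claw": 0.006},
    {"tx": 0,"ty": 0,"tz": 0,"rx": 0,"ry": 0,"rz": 0,"claw": 0.006},
    {"tx": 0,"ty": 0,"tz": 0,"rx": 0,"ry": 0,"rz": 0,"claw": 0.006},
  ],
)

```text
clock: 8.2
eef_pos: [481.9, -4.3, 59.4]
tool_rot: [3.14, -0.001, 1.376]
force: [-0.7, 1.1, 5.8]
width: 9.0
```

>>> apply_moves(
  increments=[
    {"tx": -0.005,"ty": 0.001,"tz": 0,"rx": 0,"ry": 0,"rz": 0,"claw": 0.006},
    {"tx": -0.01,"ty": 0.002,"tz": 0,"rx": 0,"ry": 0,"rz": 0,"claw": 0.006},
    {"tx": -0.015,"ty": 0.003,"tz": 0,"rx": 0,"ry": 0,"rz": 0,"claw": 0.006},
    {"tx": -0.02,"ty": 0.004,"tz": 0,"rx": 0,"ry": 0,"rz": 0,"claw": 0.006},
    {"tx": -0.025,"ty": 0.005,"tz": 0,"rx": 0,"ry": 0,"rz": 0,"claw": 0.006},
    {"tx": -0.03,"ty": 0.006,"tz": 0,"rx": 0,"ry": 0,"rz": 0,"claw": 0.006},
    {"tx": -0.034,"ty": 0.0067,"tz": 0,"rx": 0,"ry": 0,"rz": 0,"claw": 0.006},
    {"tx": -0.037,"ty": 0.0073,"tz": 0,"rx": 0,"ry": 0,"rz": 0,"claw": 0.006},
    {"tx": -0.0395,"ty": 0.0078,"tz": 0,"rx": 0,"ry": 0,"rz": 0,"claw": 0.006},
    {"tx": -0.0395,"ty": 0.0078,"tz": 0,"rx": 0,"ry": 0,"rz": 0,"claw": 0.006},
    {"tx": -0.0395,"ty": 0.0078,"tz": 0,"rx": 0,"ry": 0,"rz": 0,"claw": 0.006},
  ],
)

```text
clock: 9.3
eef_pos: [445.6, 2.9, 59.4]
tool_rot: [3.133, -0.001, 1.375]
force: [7.7, -0.8, 4.5]
width: 9.0
```

>>> apply_moves(
  increments=[
    {"tx": -0.003,"ty": 0.0006,"tz": 0,"rx": 0,"ry": 0,"rz": 0,"claw": 0.006},
    {"tx": -0.003,"ty": 0.0006,"tz": 0,"rx": 0,"ry": 0,"rz": 0,"claw": 0.006},
    {"tx": -0.003,"ty": 0.0006,"tz": 0,"rx": 0,"ry": 0,"rz": 0,"claw": 0.006},
  ],
)

```text
clock: 9.6
eef_pos: [445.7, 2.9, 59.4]
tool_rot: [3.128, -0.0, 1.375]
force: [12.1, -2.7, -1.2]
width: 9.1
```

At the stop after 37 mm (force rises, no more travel): the jaw is open. Release, lift, go over the part and measure again.

>>> apply_moves(
  increments=[
    {"tx": 0.005,"ty": -0.001,"tz": 0,"rx": 0,"ry": 0,"rz": 0,"claw": 0.006},
    {"tx": 0.006,"ty": -0.001,"tz": 0,"rx": 0,"ry": 0,"rz": 0,"claw": 0.045},
    {"tx": 0.006,"ty": -0.001,"tz": 0,"rx": 0,"ry": 0,"rz": 0,"claw": 0.045},
    {"tx": 0.006,"ty": -0.001,"tz": 0,"rx": 0,"ry": 0,"rz": 0,"claw": 0.045},
    {"tx": 0.006,"ty": -0.001,"tz": 0,"rx": 0,"ry": 0,"rz": 0,"claw": 0.045},
    {"tx": 0.006,"ty": -0.001,"tz": 0.05,"rx": 0,"ry": 0,"rz": 0,"claw": 0.05},
    {"tx": 0.006,"ty": -0.001,"tz": 0.1,"rx": 0,"ry": 0,"rz": 0,"claw": 0.06},
    {"tx": 0.05,"ty": -0.013,"tz": 0.11,"rx": 0,"ry": 0,"rz": 0,"claw": 0.06},
    {"tx": 0.09,"ty": -0.027,"tz": 0.11,"rx": 0,"ry": 0,"rz": 0,"claw": 0.06},
    {"tx": 0.112,"ty": -0.027,"tz": 0.11,"rx": 0,"ry": 0,"rz": 0,"claw": 0.06},
    {"tx": 0.112,"ty": -0.027,"tz": 0.11,"rx": 0,"ry": 0,"rz": 0,"claw": 0.06},
    {"tx": 0.112,"ty": -0.027,"tz": 0.11,"rx": 0,"ry": 0,"rz": 0,"claw": 0.06},
  ],
)

```text
clock: 10.8
eef_pos: [549.6, -22.9, 167.6]
tool_rot: [-3.139, 0.0, 1.376]
force: [0.2, 0.5, -0.9]
width: 60.0
```

```bash
python3 -c "
from m import *
fix('w4.png')"
```

```text
[-0.24  0.59  0.35  1.87 -0.3   0.73  0.08] [549.6 -22.9 167.6] [-3.139  0.     1.376]
tab px [187. 195.] n 181 rectc [445.7   2.8] size [ 4. 30.] ang 78.6
brass px [321. 192.] n 1155 rectc [549.9 -23.6] size [30. 59.] ang 80.0
```

View pics/w4.png

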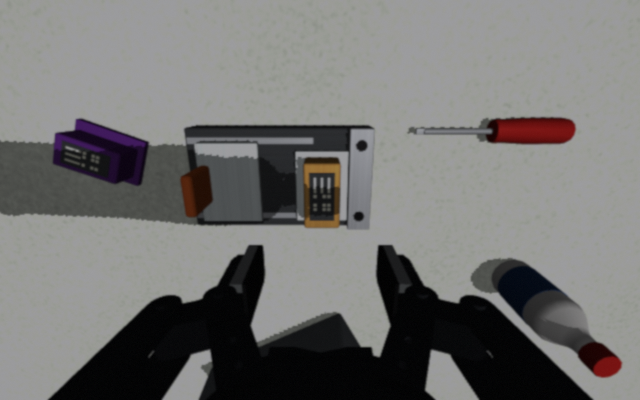

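The view shows the jaw slid away from the part's flange (tab now at (197,190)), with the part free at (321,192), i.e. (549.9,-23.6). The tool is within 1 mm of that. Grasp.

>>> apply_moves(
  increments=[
    {"tx": 0,"ty": -0.001,"tz": -0.05,"rx": 0,"ry": 0,"rz": 0,"claw": 0.06},
    {"tx": 0,"ty": -0.001,"tz": -0.09,"rx": 0,"ry": 0,"rz": 0,"claw": 0.06},
    {"tx": 0,"ty": -0.001,"tz": -0.11,"rx": 0,"ry": 0,"rz": 0,"claw": 0.06},
    {"tx": 0,"ty": -0.001,"tz": -0.12,"rx": 0,"ry": 0,"rz": 0,"claw": 0.06},
    {"tx": 0,"ty": -0.001,"tz": -0.123,"rx": 0,"ry": 0,"rz": 0,"claw": 0.06},
    {"tx": 0,"ty": -0.001,"tz": -0.123,"rx": 0,"ry": 0,"rz": 0,"claw": 0.06},
  ],
)

```text
clock: 11.45
eef_pos: [550.8, -24.0, 45.9]
tool_rot: [3.141, -0.0, 1.376]
force: [-0.7, -0.7, -0.3]
width: 60.0
```

>>> apply_moves(
  increments=[
    {"tx": 0,"ty": 0,"tz": 0,"rx": 0,"ry": 0,"rz": 0,"claw": 0.026},
    {"tx": 0,"ty": 0,"tz": 0,"rx": 0,"ry": 0,"rz": 0,"claw": 0.026},
    {"tx": 0,"ty": 0,"tz": 0,"rx": 0,"ry": 0,"rz": 0,"claw": 0.026},
    {"tx": 0,"ty": 0,"tz": 0,"rx": 0,"ry": 0,"rz": 0,"claw": 0.026},
    {"tx": 0,"ty": 0,"tz": 0,"rx": 0,"ry": 0,"rz": 0,"claw": 0.026},
  ],
)

```text
clock: 11.95
eef_pos: [551.4, -23.9, 46.7]
tool_rot: [3.14, -0.001, 1.376]
force: [-1.1, 0.9, 6.6]
width: 30.6
```

>>> apply_moves(
  increments=[
    {"tx": 0,"ty": 0,"tz": 0.01,"rx": 0,"ry": 0,"rz": 0,"claw": 0.026},
    {"tx": 0,"ty": 0,"tz": 0.025,"rx": 0,"ry": 0,"rz": 0,"claw": 0.026},
    {"tx": 0,"ty": 0,"tz": 0.045,"rx": 0,"ry": 0,"rz": 0,"claw": 0.026},
    {"tx": 0,"ty": 0,"tz": 0.065,"rx": 0,"ry": 0,"rz": 0,"claw": 0.026},
    {"tx": 0,"ty": 0,"tz": 0.085,"rx": 0,"ry": 0,"rz": 0,"claw": 0.026},
    {"tx": 0,"ty": 0,"tz": 0.1,"rx": 0,"ry": 0,"rz": 0,"claw": 0.026},
    {"tx": 0,"ty": 0,"tz": 0.11,"rx": 0,"ry": 0,"rz": 0,"claw": 0.026},
    {"tx": 0,"ty": 0,"tz": 0.115,"rx": 0,"ry": 0,"rz": 0,"claw": 0.026},
    {"tx": 0,"ty": 0,"tz": 0.115,"rx": 0,"ry": 0,"rz": 0,"claw": 0.026},
  ],
)

```text
clock: 12.85
eef_pos: [550.9, -24.0, 160.8]
tool_rot: [3.141, -0.0, 1.376]
force: [0.7, 0.4, -3.6]
width: 30.8
```

```bash
python3 -c "
from m import *
fix('w5.png')"
```

```text
[-0.24  0.6   0.35  1.87 -0.31  0.71  0.1 ] [550.9 -24.  160.8] [ 3.141 -0.     1.376]
tab px [181. 198.] n 317 rectc [445.8   2.8] size [ 6. 33.] ang 78.6
brass px [321. 264.] n 3139 rectc [536.3 -97. ] size [ 59. 114.] ang 80.9
```

View pics/w5.png

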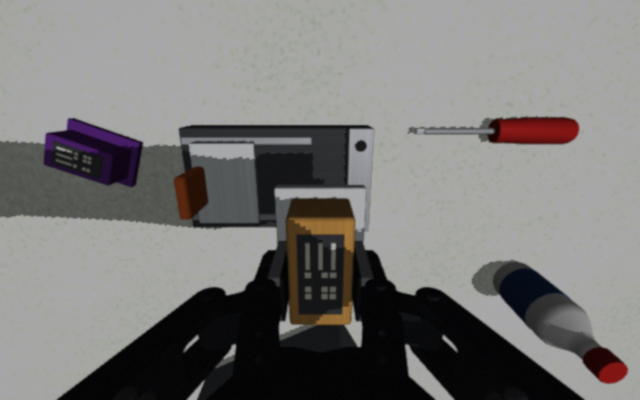

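The part is held square and upright in the fingers, clear of the fixture (weight reads 3.6 N). Carry it to above the pad.

>>> apply_moves(
  increments=[
    {"tx": -0.007,"ty": 0.014,"tz": 0,"rx": 0,"ry": 0,"rz": 0.2,"claw": 0.026},
    {"tx": -0.021,"ty": 0.042,"tz": 0,"rx": 0,"ry": 0,"rz": 0.5,"claw": 0.026},
    {"tx": -0.037,"ty": 0.075,"tz": 0,"rx": 0,"ry": 0,"rz": 0.9,"claw": 0.026},
    {"tx": -0.053,"ty": 0.108,"tz": 0,"rx": 0,"ry": 0,"rz": 1.3,"claw": 0.026},
    {"tx": -0.07,"ty": 0.141,"tz": 0,"rx": 0,"ry": 0,"rz": 1.7,"claw": 0.026},
    {"tx": -0.086,"ty": 0.174,"tz": 0,"rx": 0,"ry": 0,"rz": 2.1,"claw": 0.026},
    {"tx": -0.102,"ty": 0.207,"tz": 0,"rx": 0,"ry": 0,"rz": 2.5,"claw": 0.026},
    {"tx": -0.119,"ty": 0.24,"tz": 0,"rx": 0,"ry": 0,"rz": 2.9,"claw": 0.026},
    {"tx": -0.135,"ty": 0.273,"tz": 0,"rx": 0,"ry": 0,"rz": 3.3,"claw": 0.026},
    {"tx": -0.148,"ty": 0.3,"tz": 0,"rx": 0,"ry": 0,"rz": 3.6,"claw": 0.026},
    {"tx": -0.156,"ty": 0.314,"tz": 0,"rx": 0,"ry": 0,"rz": 3.8,"claw": 0.026},
    {"tx": -0.158,"ty": 0.319,"tz": 0,"rx": 0,"ry": 0,"rz": 3.8,"claw": 0.026},
  ],
)

```text
clock: 14.1
eef_pos: [389.9, 297.3, 159.5]
tool_rot: [-3.139, -0.0, 1.713]
force: [0.2, -1.4, -3.6]
width: 30.9
```

>>> apply_moves(
  increments=[
    {"tx": 0,"ty": 0,"tz": -0.02,"rx": 0,"ry": 0,"rz": 0,"claw": 0.026},
    {"tx": 0,"ty": 0,"tz": -0.045,"rx": 0,"ry": 0,"rz": 0,"claw": 0.026},
    {"tx": 0,"ty": 0,"tz": -0.07,"rx": 0,"ry": 0,"rz": 0,"claw": 0.026},
    {"tx": 0,"ty": 0,"tz": -0.085,"rx": 0,"ry": 0,"rz": 0,"claw": 0.026},
    {"tx": 0,"ty": 0,"tz": -0.09,"rx": 0,"ry": 0,"rz": 0,"claw": 0.026},
    {"tx": 0,"ty": 0,"tz": -0.09,"rx": 0,"ry": 0,"rz": 0,"claw": 0.026},
  ],
)

```text
clock: 14.7
eef_pos: [392.6, 294.1, 69.7]
tool_rot: [-3.14, 0.001, 1.706]
force: [0.2, 0.4, -3.0]
width: 30.6
```

```bash
python3 - <<'E'
from h import *
s=read_state(); print(s['eef_pos'],s['tool_rot'],s['force'],s['width'])
im,c=snap("wrist","w6.png")
print(proj(c,(393.2,294.5,11)).round())
E
```

```text
[392.55338134 294.06713582  69.71364132] [-3.14016537e+00  1.19011641e-03  1.70626954e+00] [ 0.17242484  0.3886782  -2.98240721] 30.6473352256958
[322. 213.]
```

View pics/w6.png

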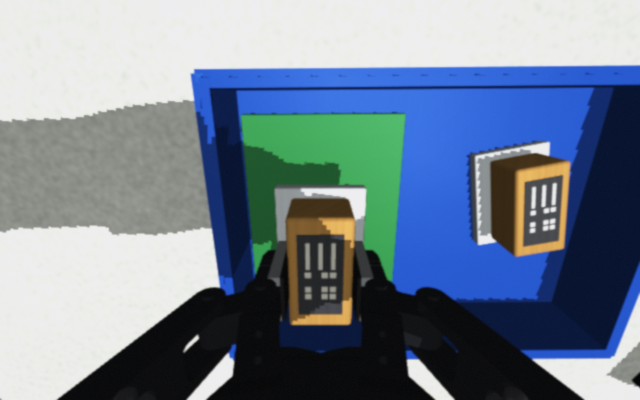

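The part is over the pad, centred between its edges (x 242–405 px), with the done part far right at (530,205). Lower gently.

>>> apply_moves(
  increments=[
    {"tx": 0,"ty": 0,"tz": -0.01,"rx": 0,"ry": 0,"rz": 0,"claw": 0.026},
    {"tx": 0,"ty": 0,"tz": -0.02,"rx": 0,"ry": 0,"rz": 0,"claw": 0.026},
    {"tx": 0,"ty": 0,"tz": -0.03,"rx": 0,"ry": 0,"rz": 0,"claw": 0.026},
    {"tx": 0,"ty": 0,"tz": -0.036,"rx": 0,"ry": 0,"rz": 0,"claw": 0.026},
    {"tx": 0,"ty": 0,"tz": -0.039,"rx": 0,"ry": 0,"rz": 0,"claw": 0.026},
    {"tx": 0,"ty": 0,"tz": -0.041,"rx": 0,"ry": 0,"rz": 0,"claw": 0.026},
    {"tx": 0,"ty": 0,"tz": -0.042,"rx": 0,"ry": 0,"rz": 0,"claw": 0.026},
    {"tx": 0,"ty": 0,"tz": -0.042,"rx": 0,"ry": 0,"rz": 0,"claw": 0.026},
  ],
)

```text
clock: 15.55
eef_pos: [392.9, 295.0, 28.4]
tool_rot: [3.141, -0.0, 1.707]
force: [-0.6, 0.1, -2.8]
width: 30.7
```

>>> apply_moves(
  increments=[
    {"tx": 0,"ty": 0,"tz": -0.001,"rx": 0,"ry": 0,"rz": 0,"claw": 0.026},
    {"tx": 0,"ty": 0,"tz": -0.002,"rx": 0,"ry": 0,"rz": 0,"claw": 0.026},
    {"tx": 0,"ty": 0,"tz": -0.002,"rx": 0,"ry": 0,"rz": 0,"claw": 0.026},
  ],
)

```text
clock: 15.85
eef_pos: [393.0, 295.2, 27.7]
tool_rot: [3.141, -0.001, 1.707]
force: [-1.8, -1.1, 11.3]
width: 30.6
```

Contact with the pad (11 N upward). Release and withdraw.

>>> apply_moves(
  increments=[
    {"tx": 0,"ty": 0,"tz": 0.001,"rx": 0,"ry": 0,"rz": 0,"claw": 0.052},
    {"tx": 0,"ty": 0,"tz": 0.001,"rx": 0,"ry": 0,"rz": 0,"claw": 0.052},
    {"tx": 0,"ty": 0,"tz": 0.001,"rx": 0,"ry": 0,"rz": 0,"claw": 0.052},
    {"tx": 0,"ty": 0,"tz": 0.001,"rx": 0,"ry": 0,"rz": 0,"claw": 0.052},
    {"tx": 0,"ty": 0,"tz": 0.02,"rx": 0,"ry": 0,"rz": 0,"claw": 0.052},
    {"tx": 0,"ty": 0,"tz": 0.06,"rx": 0,"ry": 0,"rz": 0,"claw": 0.052},
    {"tx": 0,"ty": 0,"tz": 0.11,"rx": 0,"ry": 0,"rz": 0,"claw": 0.052},
    {"tx": 0,"ty": 0,"tz": 0.16,"rx": 0,"ry": 0,"rz": 0,"claw": 0.052},
    {"tx": 0,"ty": 0.05,"tz": 0.2,"rx": 0,"ry": 0,"rz": 0,"claw": 0.052},
    {"tx": 0,"ty": 0.1,"tz": 0.2,"rx": 0,"ry": 0,"rz": 0,"claw": 0.052},
    {"tx": 0,"ty": 0.14,"tz": 0.2,"rx": 0,"ry": 0,"rz": 0,"claw": 0.052},
    {"tx": 0,"ty": 0.14,"tz": 0.2,"rx": 0,"ry": 0,"rz": 0,"claw": 0.052},
  ],
)

```text
clock: 17.05
eef_pos: [390.4, 443.4, 226.4]
tool_rot: [3.14, -0.006, 1.717]
force: [-0.8, -0.0, -0.2]
width: 52.0
```

```bash
python3 - <<'E'
from h import *
snap("scene","s7.png"); im,c=snap("top","t7.png")
cv2.imwrite('pics/t7c.png',cv2.resize(im[90:310,110:500],None,fx=2,fy=2,interpolation=cv2.INTER_CUBIC))
hsv=cv2.cvtColor(im,cv2.COLOR_BGR2HSV)
m=cv2.inRange(hsv,np.array((10,80,60)),np.array((28,255,255)))
n,l,st,cen=cv2.connectedComponentsWithStats(m)
for i in range(1,n):
    if st[i,4]>60: print(cen[i].round(1),st[i,4],onz(c,*cen[i],49)[:2].round(1))
E
```

```text
[164.6 205.2] 190 [524.9 321.8]
[176.3 264.2] 198 [392.6 293.4]
```

View pics/t7c.png

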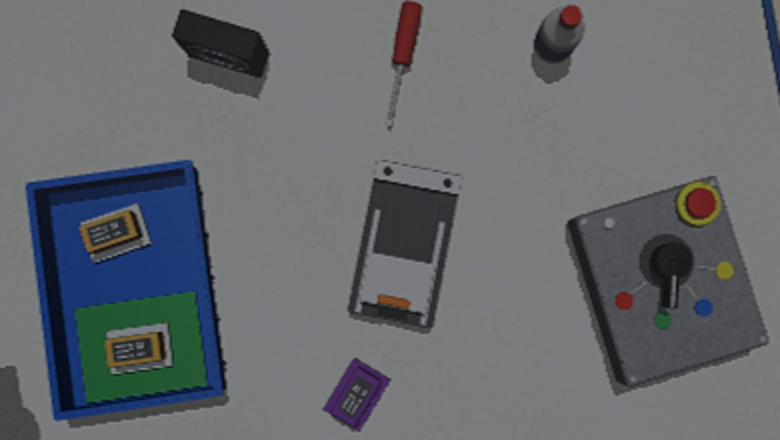

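The final top view shows the part upright on the pad at (137,348), measured at (392.6,293.4), about 1 mm from the pad centre. The jaw is open, the lever is on green (663,320), and everything else is where it was. Settle a moment and hand in.

>>> apply_moves(
  increments=[
    {"tx": 0,"ty": 0,"tz": 0,"rx": 0,"ry": 0,"rz": 0,"claw": 0.052},
    {"tx": 0,"ty": 0,"tz": 0,"rx": 0,"ry": 0,"rz": 0,"claw": 0.052},
    {"tx": 0,"ty": 0,"tz": 0,"rx": 0,"ry": 0,"rz": 0,"claw": 0.052},
  ],
)

```text
clock: 17.45
eef_pos: [393.2, 433.6, 226.4]
tool_rot: [-3.141, 0.0, 1.705]
force: [-0.0, 0.1, -0.1]
width: 52.2
```

```bash
python3 -c "
from cell import *
print(finish_job())"
```

```text
the job is handed in; nothing more can be done
None
```

The job is done and was handed in at about 17.5 s of the 72 s allowed; the hand-in gives no verdict.

I turned the selector from red to green and let go of it. Then I slid the jaw open by its tab until it hit its stop, lifted the housing out, and set it down on the green pad before releasing it.

- **Selector:** the last top view shows the lever pointing at the green mark. A closer wrist view right after release showed the same.
- **Jaw:** I measured 36–37 mm of travel where the range is 40 mm. The jaw moved no further while the force rose to 12 N, so I take it to have started slightly open.
- **Housing:** it stands upright on the pad, its centre about 1 mm from where I measured the pad's centre.
- **Other objects:** the delivered housing measures within about 1 px of its first position. The fan, bottle, screwdriver, emergency stop and purple look-alike look unmoved by eye.
- **Robot:** it is clear of everything, with about 0 N on the tool.

No check failed. The only refused command was my first move call: it left out the zero-valued fields and moved nothing.

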